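# Seat the bearing cap on the dowels of the inclined stand

### The job

Pick up the aluminium bearing cap and seat it on the tilted face of the blue assembly stand, large hole over the thick dowel and small hole over the thin one, until its flange lies flush on the plate, then let go of it. The dowel plate may be clamped anywhere along its sideways guide, so feel for the dowels. Do not disturb the grease tin, the wooden block or the hex key.

Things in the scene. Friction and masses are not known exactly. Their poses are not given: they have to be found in the camera images.
- bearing_cap: Loose aluminium bearing cap, 0.25 to 0.5 kg, lying flat. Flange 64 (x) x 112 (y) x 14 mm thick, two through holes on its y axis: 16.5 mm wide at y = +40 mm, 12.5 mm at y = -40 mm. A red plug stub sticks out 13 mm past the flange at the +y (large-hole) end. Origin: centre of the flange's underside; z up through the hub.
- cap_hub (a point): Mid-height of the cap's square hub (40 mm above the underside), the place to grip. Hub 44 (x) x 36 (y) mm, from 14 to 59 mm above the underside; axes as bearing_cap.
- stand_face: Tilted blue face, 130 (x) x 160 (y) mm, of the fixed stand, leaning back 25 degrees. Frame tilted with it: x up the slope, y level, z out of the face. Origin: mid-face, 86 mm above the bench, level with the top of the aluminium dowel plate (76 x 126 mm) on which the cap's underside must rest; the cap's x, y, z axes are then parallel to these.
- dowel_zero (a point): Midway between the two dowel tips (13 mm out along z, chamfered 1.5 mm) if their plate were centred. Really the 14 mm dowel is at y = +40 mm + d, the 10 mm one at y = -40 mm + d, both at x = 0. d is where the plate is clamped along y: -16 to +16 mm, new every time, NOT in this pose; feel or see it. The plate is clamped fast. Axes as stand_face.
- grease_tin: Bystander: cream tin, 72 mm across, 40 mm high; origin at the centre of its underside. Leave alone.
- pad_block_4: Bystander: wooden block 30 x 36 x 58 mm high; origin at the centre of its underside. Leave alone.
- hex_key_1: Bystander: grey L-shaped hex key, 34 x 124 x 9 mm, lying flat; origin at the centre of its underside. Leave alone.

How it is judged:
By the outcome, as a careful person would: the job done as asked, in the order asked, and still so for the second after the job is handed in, with the robot touching nothing.
It also fails if it takes over 64 s, if anything falls off the work surface, if the arm or the gripper's body presses on something with over 40 N, if the wrist force passes 120 N, or if a joint passes its speed limit or range.

### The arm

A 7-joint arm with a two-finger parallel gripper is mounted at the origin on a cart in front of the work surface, level with it; the furniture and walls round the work are solid. World frame = base frame: x ahead of the robot, y to its left, z up, the work surface at z = 0. Lengths are in m, angles in rad, forces in N, time in s.
With the tool pointing down it reaches from about 0.425 to 0.875 m from the base axis. Payload 8.4 kg.
Tool frame: the origin (TCP) lies midway between the tips of the shut fingers; the grasp point (between the pads) lies ctrl.grip_depth behind it (ctrl.grip_depth is the distance from the TCP to the grasp point, in m); z points along the fingers, y is the direction in which the jaws open and shut (so a half turn about z gives the same grasp; the last joint's range is limited). The gripper opens to 87 mm and grips with 3 to 60 N. Pads are 19 mm wide; open, the fingers measure 117 mm over their backs; the gripper's body (75 mm by 190 mm) begins 51 mm behind the grasp point.
Start: joints at [-1.33, 0.333, 0.04, 1.465, -0.013, 1.343, -0.059], TCP at [0.217, 0.613, 0.223] pointing down, gripper open.
Joint ranges: [-2.58, 2.58], [-0.38, 2.09], [-1.3, 1.39], [0.25, 2.4], [-1.5, 4.64], [0.08, 2.09], [-2.65, 2.65]. Speed limits (rad/s): [2.22, 2.22, 2.79, 2.79, 3.14, 3.14, 3.14].

### API

Orientations are given as a rotation vector (axis times angle).
In Python, from plant import ctrl gives the robot as it stands.
- The arm moves only by the tool servo_tool, never from a script. Its argument "deltas" is a list of rows, each an object with "rotation": the turn, a rotation vector about the tool's x, y, z in rad, a list of three; "linear": the shift along the tool's x, y, z in m, a list of three; "claw": the opening, from 0 (shut) to 1 (fully open). In form: [{"rotation": [wx, wy, wz], "linear": [dx, dy, dz], "claw": claw}, ...]. A call has 1 to 12 rows; each row is the pose to reach, as a shift and turn from the pose commanded when the call began, along the tool's axes at that moment; what a row does not reach only later rows make up. A row lasts 1/8 s, in which the tool goes at most 62.5 mm and 10.7 degrees, less where a joint would pass 70% of its speed; a pose out of reach is approached as far as the arm can. A call with a gripper value outside its range is refused whole. The fingers move at their own pace and stop on an object; "newtons" is the grip in N (left out, the last holds). Time passes only in rows, so rows that repeat a pose let the fingers close. It gives the time, the measured TCP pose, the force and the opening at its end, in the units of the state.
- ctrl.sense(): the state, without advancing time (a new reading comes with each control period).
- ctrl.capture(name): name is "scene" or "top" or "wrist"; returns the picture (400x640x3 uint8, blue, green, red); there is no depth.
- ctrl.calibration(name): a dict with "K" (3x3 intrinsics, pixels), "D" ([k1, k2, p1, p2, k3] as OpenCV has them; the pictures are not rectified), "T" (4x4, takes a point from camera to world coordinates). Camera axes: x right, y up, looking along -z (the intrinsics and any distortion apply to the point x, -y, -z); pixel columns grow to the right and rows downward; lengths in m; the calibration is good to about 2 mm. A picture is of the moment at which its call begins: read the wrist's pose just before it. calibration takes no time and is no camera call; for the wrist camera it gives the pose at the moment of the call.
- ctrl.hand_in(): hands the job in, once; it reports no verdict.
The state is a dict: "time_s": time; "joint_positions": joint angles; "qvel": joint speeds; "effort": joint torques, N m; "tool_pos": TCP position; "tcp_rot": TCP orientation; "contact_force": force on the tool from outside, world axes, zero at the start; "torque": the same for the moment, N m; "gripper_width": opening from 0.0 (shut) to 1.0 (fully open).
Only numpy, scipy, OpenCV 4.12 (cv2) and the standard library are available. Lean on these libraries where they do the work, as an engineer would, in place of code of your own. Each camera call takes 0.05 s, during which the arm holds its last target. There are 200 camera calls.

## Working session

There is one attempt and no reset: what is moved stays moved. The work goes in short steps, Python scripts to look and compute and a tool call to move; the robot and the scene stay as the last step left them, time stands still between calls to the robot, and variables do not carry over. Pictures are saved under pics/ and viewed, about 8 in all and at most 12, crops included, and the job is handed in when it is done.

Besides the shell and the picture viewer there is one more tool, called by a JSON object that holds its "op" and its "data", one argument or row to a line. servo_tool: Moves the arm, as the interface text tells. Its arguments: {"type":"object","properties":{"deltas":{"type":"array","items":{"type":"object","properties":{"rotation":{"type":"array","items":{"type":"number"}},"linear":{"type":"array","items":{"type":"number"}},"claw":{"type":"number"}}}},"newtons":{"type":"number"}},"required":["deltas"]}

```bash
ls; mkdir -p pics
python3 - <<'E'
from plant import ctrl
import cv2,numpy as np
print(ctrl.sense(), ctrl.grip_depth)
for n in ["scene","top"]:
    im=ctrl.capture(n); cv2.imwrite(f"pics/{n}0.png",im)
    c=ctrl.calibration(n); print(n,np.round(c["K"],1).tolist(),c["D"],np.round(c["T"],3).tolist())
E
```

```text
pics
{'time_s': 0.0, 'joint_positions': array([-1.33023886,  0.33388629,  0.03989261,  1.46627415, -0.01343293,
        1.34330324, -0.05852295]), 'qvel': array([-0.00010355, -0.00261986,  0.00123964,  0.00023663, -0.00070602,
       -0.00016392,  0.00083169]), 'effort': array([-2.41035814e-04, -6.56333685e+01,  1.33543108e+00, -4.03817117e+01,
       -5.97734749e-02,  4.43462958e-02,  1.41255969e-04]), 'tool_pos': array([0.21648832, 0.61238742, 0.22167403]), 'tcp_rot': array([-5.31195582e-01, -3.09616483e+00,  2.50294655e-03]), 'contact_force': array([0.69329775, 0.02526749, 0.1231378 ]), 'torque': array([ 0.00717776, -0.02135776, -0.01261315]), 'gripper_width': 1.000289475838397} 0.0187
scene [[372.8, 0.0, 326.0], [0.0, 372.8, 201.0], [0.0, 0.0, 1.0]] [-0.04504286  0.          0.          0.          0.        ] [[0.594, 0.418, -0.687, -0.105], [-0.804, 0.318, -0.502, -0.529], [0.009, 0.851, 0.525, 0.544], [0.0, 0.0, 0.0, 1.0]]
top [[373.5, 0.0, 317.5], [0.0, 373.5, 198.4], [0.0, 0.0, 1.0]] [-0.04940066  0.          0.          0.          0.        ] [[-0.0, 0.977, -0.211, 0.318], [-1.0, -0.001, -0.006, -0.072], [-0.006, 0.211, 0.977, 1.045], [0.0, 0.0, 0.0, 1.0]]
```

View pics/scene0.png

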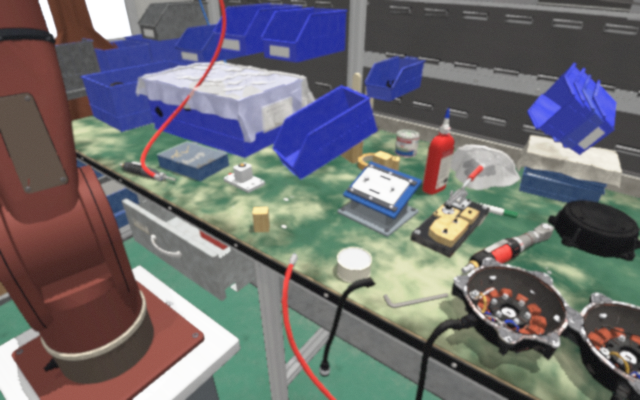

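View pics/top0.png

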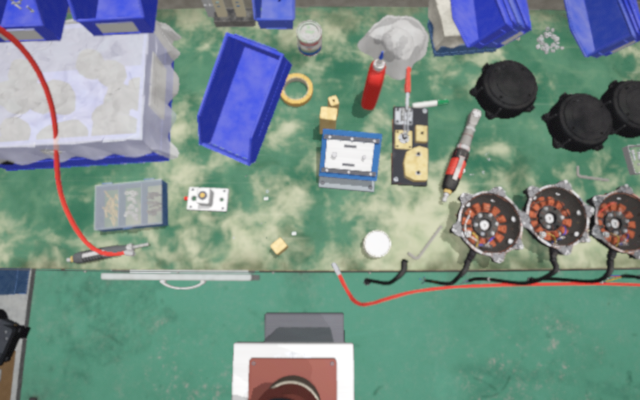

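Run:
```python
import cv2,numpy as np
t=cv2.imread("pics/top0.png"); s=cv2.imread("pics/scene0.png")
r=lambda im,x,y,w,h,k:cv2.resize(im[y:y+h,x:x+w],None,fx=k,fy=k,interpolation=cv2.INTER_CUBIC)
a=r(t,310,120,80,75,5); b=r(t,175,175,80,45,5); c=r(s,335,155,85,80,4.7); d=r(s,215,155,60,40,6)
H=600; o=np.zeros((H,800,3),np.uint8)
for im,x,y in((a,0,0),(b,0,375),(c,400,0),(d,400,376)): 
    h=min(im.shape[0],H-y); w=min(im.shape[1],800-x); o[y:y+h,x:x+w]=im[:h,:w]
cv2.imwrite("pics/crop1.png",o)
```

```text
(no output)
```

View pics/crop1.png

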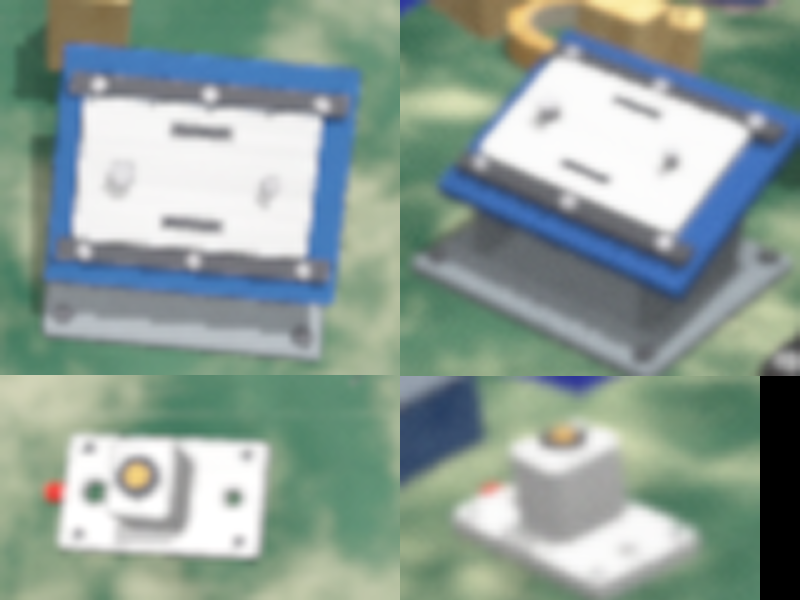

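```bash
cat > h.py <<'E'
from plant import ctrl
import cv2,numpy as np
from scipy.spatial.transform import Rotation as R
def rays(n,px,cal=None):
    c=cal or ctrl.calibration(n); K=np.array(c["K"]);D=np.array(c["D"]);T=np.array(c["T"])
    u=cv2.undistortPoints(np.array(px,float).reshape(-1,1,2),K,D).reshape(-1,2)
    d=np.c_[u[:,0],-u[:,1],-np.ones(len(u))]@T[:3,:3].T
    return T[:3,3],d
def plane(n,px,p0,nrm,cal=None):
    o,d=rays(n,px,cal); nrm=np.array(nrm,float); p0=np.array(p0,float)
    return o+d*(((p0-o)@nrm)/(d@nrm))[:,None]
def onz(n,px,z,cal=None): return plane(n,px,[0,0,z],[0,0,1],cal)
E
python3 - <<'E'
from h import *
np.set_printoptions(precision=4,suppress=True)
a=lambda x,y:(310+x/5,120+y/5)
b=lambda x,y:(175+x/5,175+(y-375)/5)
up=onz("top",[a(65,43),a(358,70)],.11); lo=onz("top",[a(332,302),a(45,278)],.055)
P=np.r_[up,lo];print(P,P.mean(0)); 
for q in (up[0]-up[1],lo[1]-lo[0],): print(np.linalg.norm(q),np.arctan2(-q[0],q[1]))
c=onz("top",[b(72,437),b(268,443),b(260,557),b(58,550)],.014); print(c,c.mean(0),[np.linalg.norm(c[i]-c[(i+1)%4]) for i in range(4)])
h=onz("top",[b(95,491),b(233,497)],.014);q=h[0]-h[1];print(h,h.mean(0),np.linalg.norm(q),np.arctan2(-q[0],q[1]))
q=c[0]-c[1];print(np.arctan2(-q[0],q[1]));q=c[3]-c[2];print(np.arctan2(-q[0],q[1]))
print("plate",onz("top",[a(76,170),a(316,190),a(118,180),a(268,192)],.086))
s=ctrl.sense();print(R.from_rotvec(s["tcp_rot"]).as_matrix())
w=ctrl.calibration("wrist")
Tt=np.eye(4);Tt[:3,:3]=R.from_rotvec(s["tcp_rot"]).as_matrix();Tt[:3,3]=s["tool_pos"]
print(np.linalg.inv(Tt)@w["T"],w["K"])
print("block,tin,hex",onz("top",[(279,246),(377,244)],.04),onz("top",[(427,240)],0))
E
```

```text
[[ 0.7111 -0.0817  0.11  ]
 [ 0.6956 -0.2378  0.11  ]
 [ 0.5823 -0.2281  0.055 ]
 [ 0.5962 -0.0707  0.055 ]] [ 0.6463 -0.1546  0.0825]
0.15690484751583347 -0.0990201127116039
0.15794092012497774 -0.08778839003957363
[[0.5737 0.3006 0.014 ]
 [0.5699 0.1872 0.014 ]
 [0.5039 0.1884 0.014 ]
 [0.5079 0.3039 0.014 ]] [0.5388 0.245  0.014 ] [np.float64(0.11349511875587714), np.float64(0.06604282777379217), np.float64(0.11552268456495388), np.float64(0.06587691830331568)]
[[0.542  0.285  0.014 ]
 [0.5384 0.2056 0.014 ]] [0.5402 0.2453 0.014 ] 0.07951891247682955 -0.04523967178521736
-0.03353668413598367
-0.034978733686260956
plate [[ 0.6479 -0.0876  0.086 ]
 [ 0.6364 -0.2167  0.086 ]
 [ 0.6422 -0.1102  0.086 ]
 [ 0.6353 -0.1908  0.086 ]]
[[-0.9428  0.3333 -0.0004]
 [ 0.3333  0.9428 -0.0014]
 [-0.0001 -0.0015 -1.    ]]
[[-0.0008  0.9567  0.291   0.0813]
 [ 1.      0.0007  0.0004 -0.0001]
 [ 0.0002  0.291  -0.9567 -0.1618]
 [ 0.      0.      0.      1.    ]] [[316.049    0.     316.1048]
 [  0.     316.049  200.6306]
 [  0.       0.       1.    ]]
block,tin,hex [[ 0.4048  0.0368  0.04  ]
 [ 0.4099 -0.2262  0.04  ]] [[ 0.4242 -0.3733  0.    ]]
```

```bash
cat >> h.py <<'E'
def cur():
    s=ctrl.sense(); return R.from_rotvec(s["tcp_rot"]),np.array(s["tool_pos"])
def Rcap(yaw,tilt=0): # tool axes when gripping cap of this yaw: tool x=-cap x, y=cap y, z=-cap z
    return R.from_euler("ZY",[yaw,-tilt])*R.from_matrix(np.diag([-1.,1,-1]))
def delta(Rt,pt):
    Rc,pc=cur(); print("rot",(Rc.inv()*Rt).as_rotvec().round(4).tolist(),"lin",Rc.inv().apply(np.array(pt)-pc).round(4).tolist())
E
python3 - <<'E'
from h import *
delta(Rcap(-.04),[.53,.245,.22])
E
```

```text
rot [-0.0015, -0.0001, -0.2998] lin [-0.418, -0.2419, 0.0021]
```

{"op": "servo_tool", "data": {
  "deltas": [
    {"rotation": [0,0,-0.04],"linear": [-0.04,-0.023,0],"claw": 1},
    {"rotation": [0,0,-0.08],"linear": [-0.09,-0.05,0],"claw": 1},
    {"rotation": [0,0,-0.12],"linear": [-0.14,-0.08,0],"claw": 1},
    {"rotation": [0,0,-0.16],"linear": [-0.19,-0.11,0],"claw": 1},
    {"rotation": [0,0,-0.2],"linear": [-0.24,-0.14,0],"claw": 1},
    {"rotation": [0,0,-0.24],"linear": [-0.29,-0.17,0],"claw": 1},
    {"rotation": [0,0,-0.28],"linear": [-0.34,-0.2,0],"claw": 1},
    {"rotation": [0,0,-0.3],"linear": [-0.39,-0.225,0],"claw": 1},
    {"rotation": [0,0,-0.3],"linear": [-0.418,-0.242,0.002],"claw": 1},
    {"rotation": [0,0,-0.3],"linear": [-0.418,-0.242,0.002],"claw": 1},
    {"rotation": [0,0,-0.3],"linear": [-0.418,-0.242,0.002],"claw": 1},
    {"rotation": [0,0,-0.3],"linear": [-0.418,-0.242,0.002],"claw": 1}
  ]
}}

```text
time_s: 1.6
tool_pos: [0.5292, 0.2467, 0.2205]
tcp_rot: [-0.059, -3.141, -0.0]
contact_force: [0.8, 1.0, -0.2]
gripper_width: 0.999
```

Run:
```python
from h import *
import pickle
cal=ctrl.calibration("wrist"); im=ctrl.capture("wrist"); pickle.dump(cal,open("cap.pkl","wb")); cv2.imwrite("pics/wcap.png",im)
s=ctrl.sense(); print(s["tool_pos"],s["contact_force"])
delta(Rcap(-.093,np.radians(25)),np.array([.646,-.154,.086])+.16*np.array([-.42,.04,.906]))
```

```text
[0.52926734 0.24663274 0.22052688] [-0.83157511  0.42132244 -0.46937223]
rot [0.0123, -0.4366, 0.0545] lin [-0.0643, -0.3921, -0.0105]
```

View pics/wcap.png

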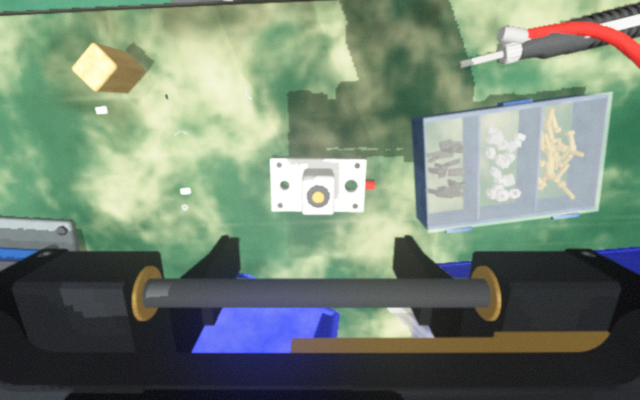

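{"op": "servo_tool", "data": {
  "deltas": [
    {"rotation": [0,-0.04,0],"linear": [-0.006,-0.04,0],"claw": 1},
    {"rotation": [0,-0.1,0],"linear": [-0.012,-0.09,0],"claw": 1},
    {"rotation": [0,-0.16,0.01],"linear": [-0.02,-0.14,0],"claw": 1},
    {"rotation": [0,-0.22,0.02],"linear": [-0.03,-0.19,0],"claw": 1},
    {"rotation": [0,-0.28,0.03],"linear": [-0.04,-0.24,0],"claw": 1},
    {"rotation": [0,-0.34,0.04],"linear": [-0.05,-0.29,0],"claw": 1},
    {"rotation": [0.01,-0.4,0.05],"linear": [-0.06,-0.34,0],"claw": 1},
    {"rotation": [0.012,-0.437,0.054],"linear": [-0.064,-0.375,-0.01],"claw": 1},
    {"rotation": [0.012,-0.437,0.054],"linear": [-0.064,-0.392,-0.01],"claw": 1},
    {"rotation": [0.012,-0.437,0.054],"linear": [-0.064,-0.392,-0.01],"claw": 1},
    {"rotation": [0.012,-0.437,0.054],"linear": [-0.064,-0.392,-0.01],"claw": 1}
  ]
}}

```text
time_s: 3.02
tool_pos: [0.5786, -0.1473, 0.2305]
tcp_rot: [0.126, 2.702, -0.028]
contact_force: [0.3, 1.1, 0.1]
gripper_width: 1.001
```

Run:
```python
from h import *
import pickle
np.set_printoptions(precision=4,suppress=True)
cal=ctrl.calibration("wrist"); im=ctrl.capture("wrist"); pickle.dump(cal,open("st.pkl","wb")); cv2.imwrite("pics/wst.png",im)
cv2.imwrite("pics/wstc.png",cv2.resize(im[60:260,170:470],None,fx=2.6,fy=2.6,interpolation=cv2.INTER_CUBIC))
s=ctrl.sense(); print(s["tool_pos"],s["contact_force"],s["joint_positions"])
c=pickle.load(open("cap.pkl","rb")); w=cv2.imread("pics/wcap.png")
# cap: bright mask -> flange left part; dark holes
m=(w.min(2)>165).astype(np.uint8); m[:140]=0;m[225:]=0;m[:,:255]=0;m[:,380:]=0
m=cv2.morphologyEx(m,cv2.MORPH_CLOSE,np.ones((9,9)))
k=max(cv2.findContours(m,0,2)[0],key=cv2.contourArea); print(cv2.boundingRect(k),cv2.minAreaRect(k))
p=onz("wrist",[(285,185),(351,185)],.014,c);q=p[1]-p[0];print("holes",p,p.mean(0),np.linalg.norm(q),np.arctan2(-q[0],q[1]))
f=onz("wrist",cv2.boxPoints(cv2.minAreaRect(k)),.014,c);print(f,f.mean(0))
```

```text
[ 0.5786 -0.1472  0.2304] [-0.5623 -0.8079  0.254 ] [-0.481  -0.1343  0.6411  2.0047  0.0635  0.8094  1.618 ]
(269, 158, 111, 67) ((324.0, 191.0), (66.0, 110.0), 90.0)
holes [[0.5388 0.2092 0.014 ]
 [0.5418 0.2883 0.014 ]] [0.5403 0.2487 0.014 ] 0.07920055738936005 -0.038407911608299226
[[0.5056 0.1926 0.014 ]
 [0.5105 0.3213 0.014 ]
 [0.5933 0.3229 0.014 ]
 [0.588  0.1859 0.014 ]] [0.5493 0.2557 0.014 ]
```

View pics/wstc.png

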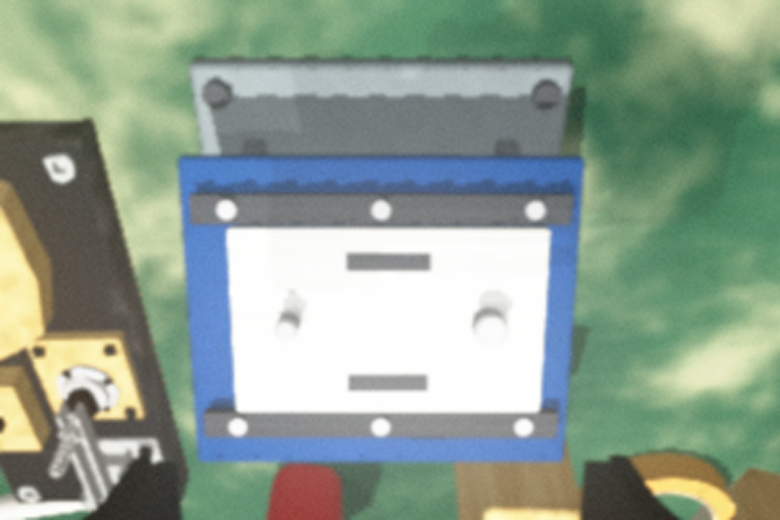

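```bash
cat > m.py <<'E'
from h import *
import pickle
np.set_printoptions(precision=4,suppress=True)
cal=pickle.load(open("st.pkl","rb")); f=lambda L:[(170+x/2.6,60+y/2.6) for x,y in L]
o=np.array([.646,-.154,.086]); Rf=R.from_euler("ZY",[-.093,-np.radians(25)])
def fc(L,z): # face-frame coords (guess frame) at height z
    n=Rf.as_matrix()[:,2]; return 1e3*Rf.inv().apply(plane("wrist",f(L),o+z*n,n,cal)-o)
print("face corners z-6",fc([(180,157),(582,157),(562,461),(200,461)],-.006))
print("plate edge mid",fc([(230,320),(546.5,320)],0))
print("slots",fc([(388,262),(388,382)],0))
print("screws",fc([(227,211),(536,211),(524,427),(238,427)],0.004))
print("tips",fc([(287,328),(490,326)],.013))
E
python3 m.py
python3 -c "
import cv2;im=cv2.imread('pics/wst.png');cv2.imwrite('pics/d.png',cv2.resize(im[160:200,260:380],None,fx=6.6,fy=6.6,interpolation=cv2.INTER_CUBIC))"
```

```text
face corners z-6 [[-66.4147 -77.034   -6.    ]
 [-66.3072  78.7046  -6.    ]
 [ 61.301   79.0796  -6.    ]
 [ 61.2035 -77.487   -6.    ]]
plate edge mid [[ -2.9433 -59.9931   0.    ]
 [ -2.8607  67.4553   0.    ]]
slots [[-26.406    3.5791   0.    ]
 [ 23.3545   3.6871  -0.    ]]
screws [[-46.7937 -58.0944   4.    ]
 [-46.7136  60.1157   4.    ]
 [ 41.6711  59.9672   4.    ]
 [ 41.5964 -58.3827   4.    ]]
tips [[ -2.9224 -35.6253  13.    ]
 [ -3.6699  43.0015  13.    ]]
```

View pics/d.png

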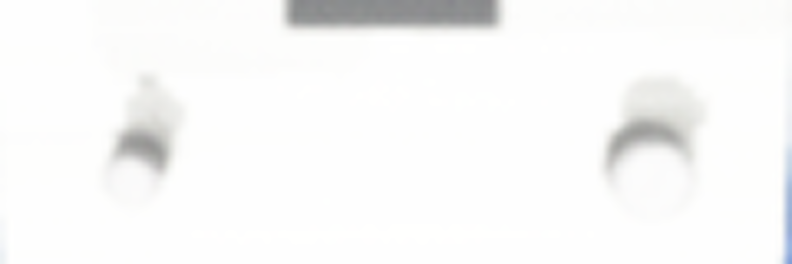

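Run:
```python
from h import *
delta(Rcap(-.038),[.5403,.248,.16])
```

```text
rot [-0.0119, 0.4367, -0.0538] lin [0.0975, 0.39, 0.0322]
```

{"op": "servo_tool", "data": {
  "deltas": [
    {"rotation": [0,0.04,0],"linear": [0.008,0.04,0],"claw": 1},
    {"rotation": [0,0.1,0],"linear": [0.02,0.09,0.003],"claw": 1},
    {"rotation": [0,0.16,-0.01],"linear": [0.035,0.14,0.008],"claw": 1},
    {"rotation": [0,0.22,-0.02],"linear": [0.05,0.19,0.014],"claw": 1},
    {"rotation": [0,0.28,-0.03],"linear": [0.06,0.24,0.02],"claw": 1},
    {"rotation": [0,0.34,-0.04],"linear": [0.072,0.29,0.025],"claw": 1},
    {"rotation": [-0.01,0.4,-0.05],"linear": [0.085,0.34,0.03],"claw": 1},
    {"rotation": [-0.012,0.437,-0.054],"linear": [0.0975,0.375,0.032],"claw": 1},
    {"rotation": [-0.012,0.437,-0.054],"linear": [0.0975,0.39,0.032],"claw": 1},
    {"rotation": [-0.012,0.437,-0.054],"linear": [0.0975,0.39,0.032],"claw": 1},
    {"rotation": [-0.012,0.437,-0.054],"linear": [0.0975,0.39,0.032],"claw": 1}
  ]
}}

```text
time_s: 4.45
tool_pos: [0.5414, 0.2447, 0.1608]
tcp_rot: [0.065, 3.14, -0.001]
contact_force: [-0.2, -1.3, -0.4]
gripper_width: 1.001
```

Run:
```python
from h import *
s=ctrl.sense(); print(s["tool_pos"],s["contact_force"],s["joint_positions"])
delta(Rcap(-.038),[.5403,.248,.021])
cal=ctrl.calibration("wrist"); w=ctrl.capture("wrist"); cv2.imwrite("pics/wcap2.png",cv2.resize(w[60:260,170:470],None,fx=2.6,fy=2.6,interpolation=cv2.INTER_CUBIC))
import pickle; pickle.dump(cal,open("cap2.pkl","wb"))
```

```text
[0.541366   0.24470182 0.16082814] [-0.1773337  -1.25628411 -0.35540051] [-0.75658782  0.26281026  0.30515982  1.7008784  -0.08326595  1.18981314
  1.09890945]
rot [-0.0003, 0.0012, -0.0035] lin [0.0014, 0.0033, 0.1398]
```

View pics/wcap2.png

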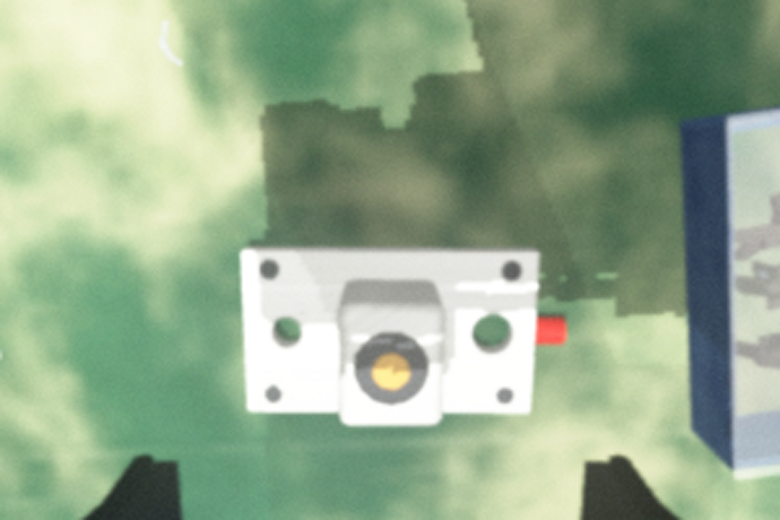

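Run:
```python
from h import *
import pickle
c=pickle.load(open("cap2.pkl","rb")); f=lambda L:[(170+x/2.6,60+y/2.6) for x,y in L]
p=onz("wrist",f([(287,331),(493,333)]),.014,c);q=p[1]-p[0];print("holes",p,p.mean(0),np.linalg.norm(q),np.arctan2(-q[0],q[1]))
f2=onz("wrist",f([(241,249),(540,250),(531,413),(248,412)]),.014,c);print(f2,f2.mean(0))
print("boss",onz("wrist",f([(391,371)]),.06,c))
s=ctrl.sense(); print(s["tool_pos"],s["contact_force"],s["qvel"])
```

```text
holes [[0.53856945 0.20882014 0.014     ]
 [0.54274864 0.28860389 0.014     ]] [0.54065904 0.24871201 0.014     ] 0.07989313965474164 -0.0523337453250303
[[0.50604061 0.19391152 0.014     ]
 [0.51118056 0.30636904 0.014     ]
 [0.57645142 0.30371213 0.014     ]
 [0.57124439 0.19072683 0.014     ]] [0.54122925 0.24867988 0.014     ]
boss [[0.54211616 0.24844804 0.06      ]]
[0.54135863 0.24464715 0.16088205] [-0.59529796 -0.81415808 -0.08592816] [ 3.37322975e-03 -4.14165784e-04 -7.25538912e-04 -2.80487772e-05
 -4.24153895e-03  5.93162257e-04  1.63926273e-04]
```

{"op": "servo_tool", "data": {
  "deltas": [
    {"rotation": [0,0,0.006],"linear": [0.0005,0.0035,0.03],"claw": 1},
    {"rotation": [0,0,0.006],"linear": [0.0005,0.0035,0.07],"claw": 1},
    {"rotation": [0,0,0.006],"linear": [0.0005,0.0035,0.11],"claw": 1},
    {"rotation": [0,0,0.006],"linear": [0.0005,0.0035,0.13],"claw": 1},
    {"rotation": [0,0,0.006],"linear": [0.0005,0.0035,0.139],"claw": 1},
    {"rotation": [0,0,0.006],"linear": [0.0005,0.0035,0.139],"claw": 1},
    {"rotation": [0,0,0.006],"linear": [0.0005,0.0035,0.139],"claw": 1}
  ],
  "newtons": 40
}}

```text
time_s: 5.38
tool_pos: [0.5413, 0.2501, 0.0225]
tcp_rot: [0.072, 3.139, 0.002]
contact_force: [-0.7, 0.4, -0.2]
gripper_width: 0.996
```

{"op": "servo_tool", "data": {
  "deltas": [
    {"rotation": [0,0,0],"linear": [0,0,0],"claw": 0.2},
    {"rotation": [0,0,0],"linear": [0,0,0],"claw": 0.2},
    {"rotation": [0,0,0],"linear": [0,0,0],"claw": 0.2},
    {"rotation": [0,0,0],"linear": [0,0,0],"claw": 0.2},
    {"rotation": [0,0,0],"linear": [0,0,0],"claw": 0.2},
    {"rotation": [0,0,0],"linear": [0,0,0],"claw": 0.2},
    {"rotation": [0,0,0],"linear": [0,0,0],"claw": 0.2},
    {"rotation": [0,0,0],"linear": [0,0,0],"claw": 0.2}
  ],
  "newtons": 40
}}

```text
time_s: 6.38
tool_pos: [0.5405, 0.2496, 0.0212]
tcp_rot: [-0.072, -3.141, 0.001]
contact_force: [-0.8, -1.8, 0.8]
gripper_width: 0.409
```

{"op": "servo_tool", "data": {
  "deltas": [
    {"rotation": [0,0,0],"linear": [0,0,-0.02],"claw": 0.2},
    {"rotation": [0,0,0],"linear": [0,0,-0.06],"claw": 0.2},
    {"rotation": [0,0,0],"linear": [0,0,-0.11],"claw": 0.2},
    {"rotation": [0,0,0],"linear": [0,0,-0.16],"claw": 0.2},
    {"rotation": [0,0,0],"linear": [0,0,-0.18],"claw": 0.2},
    {"rotation": [0,0,0],"linear": [0,0,-0.18],"claw": 0.2},
    {"rotation": [0,0,0],"linear": [0,0,-0.18],"claw": 0.2}
  ]
}}

```text
time_s: 7.25
tool_pos: [0.5398, 0.2498, 0.2004]
tcp_rot: [-0.072, -3.139, 0.001]
contact_force: [-0.9, 0.3, -2.7]
gripper_width: 0.406
```

```bash
cat > tgt.py <<'E'
from h import *
o=np.array([.646,-.154,.086]); Rf=R.from_euler("ZY",[-.093,-np.radians(25)])
def go(h,x=-.003,y=.0037,cap=.0212): # cap underside h above the plate
    delta(Rcap(-.093,np.radians(25)),o+Rf.apply([x,y,h+cap]))
def state():
    s=ctrl.sense(); Rc,p=cur()
    print("face-frame tcp mm",(1e3*Rf.inv().apply(p-o)).round(2),"F face",Rf.inv().apply(s["contact_force"]).round(1),"M face",Rf.inv().apply(s["torque"]).round(2),
     "roterr",(Rcap(-.093,np.radians(25)).inv()*Rc).as_rotvec().round(4),"w",round(s["gripper_width"]*87,1),"t",round(s["time_s"],2))
E
python3 - <<'E'
from tgt import *
import pickle
s=ctrl.sense(); print(s["tool_pos"],s["contact_force"],s["gripper_width"])
c=ctrl.calibration("wrist"); w=ctrl.capture("wrist"); cv2.imwrite("pics/wh.png",cv2.resize(w[110:310,170:470],None,fx=2.6,fy=2.6,interpolation=cv2.INTER_CUBIC))
pickle.dump((c,ctrl.sense()),open("h.pkl","wb"))
go(.10)
E
```

```text
[0.5397579  0.24975633 0.2003662 ] [-0.86732559  0.25917521 -2.68453569] 0.40601864343652766
rot [0.009, -0.4381, 0.0468] lin [-0.071, -0.3921, 0.0057]
```

View pics/wh.png

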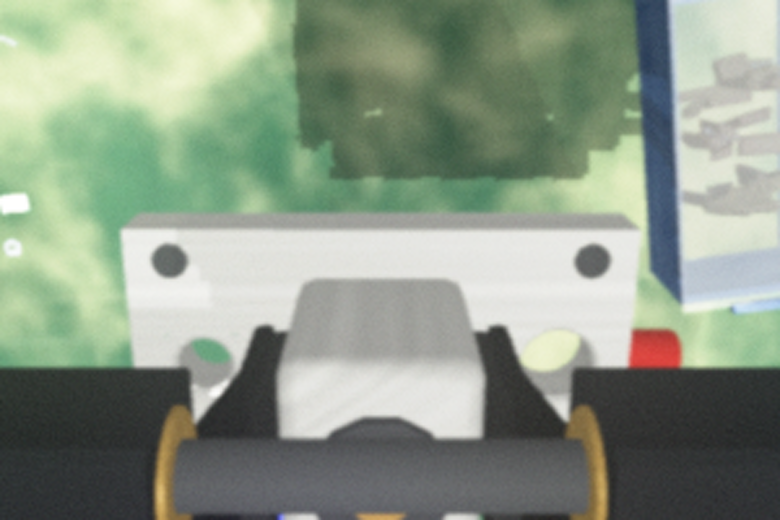

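Run:
```python
from h import *
import pickle
c,s=pickle.load(open("h.pkl","rb")); Rc=R.from_rotvec(s["tcp_rot"]);p=s["tool_pos"]; f=lambda L:[(170+x/2.6,110+y/2.6) for x,y in L]
n=Rc.as_matrix()[:,2]
print(Rc.inv().apply(plane("wrist",f([(122,229),(639,229),(170,261),(593,260)]),p+n*.0072,n,c)-p))
print(Rc.inv().apply(plane("wrist",f([(208,362),(557,361)]),p+n*.0072,n,c)-p), "holes top")
```

```text
[[ 0.0311545  -0.05523442  0.0072    ]
 [ 0.03105413  0.05599763  0.0072    ]
 [ 0.02388239 -0.0454455   0.0072    ]
 [ 0.02402683  0.04661344  0.0072    ]]
[[-2.35221016e-04 -3.86653029e-02  7.20000000e-03]
 [-6.66176010e-05  4.02759088e-02  7.20000000e-03]] holes top
```

{"op": "servo_tool", "data": {
  "deltas": [
    {"rotation": [0,-0.04,0],"linear": [-0.006,-0.04,0],"claw": 0.2},
    {"rotation": [0,-0.09,0],"linear": [-0.012,-0.08,0],"claw": 0.2},
    {"rotation": [0,-0.14,0.01],"linear": [-0.02,-0.12,0],"claw": 0.2},
    {"rotation": [0,-0.19,0.02],"linear": [-0.03,-0.16,0],"claw": 0.2},
    {"rotation": [0,-0.24,0.025],"linear": [-0.038,-0.2,0],"claw": 0.2},
    {"rotation": [0,-0.29,0.03],"linear": [-0.046,-0.24,0],"claw": 0.2},
    {"rotation": [0.006,-0.34,0.035],"linear": [-0.054,-0.28,0.002],"claw": 0.2},
    {"rotation": [0.009,-0.39,0.04],"linear": [-0.062,-0.32,0.004],"claw": 0.2},
    {"rotation": [0.009,-0.42,0.045],"linear": [-0.068,-0.36,0.005],"claw": 0.2},
    {"rotation": [0.009,-0.438,0.047],"linear": [-0.071,-0.385,0.006],"claw": 0.2},
    {"rotation": [0.009,-0.438,0.047],"linear": [-0.071,-0.392,0.006],"claw": 0.2},
    {"rotation": [0.009,-0.438,0.047],"linear": [-0.071,-0.392,0.006],"claw": 0.2}
  ]
}}

```text
time_s: 8.8
tool_pos: [0.593, -0.1445, 0.1945]
tcp_rot: [0.127, 2.703, -0.026]
contact_force: [-0.3, -0.2, -2.9]
gripper_width: 0.408
```

Run:
```python
from tgt import *
state(); go(.02)
```

```text
face-frame tcp mm [ -2.78   4.58 121.04] F face [-1.4 -0.2 -2.5] M face [0.05 0.85 0.03] roterr [-0.0011  0.0002  0.0009] w 35.5 t 8.8
rot [0.0011, -0.0002, -0.0009] lin [0.0002, -0.001, 0.0798]
```

{"op": "servo_tool", "data": {
  "deltas": [
    {"rotation": [0.001,0,-0.001],"linear": [0.0003,-0.0013,0.02],"claw": 0.2},
    {"rotation": [0.001,0,-0.001],"linear": [0.0003,-0.0013,0.05],"claw": 0.2},
    {"rotation": [0.001,0,-0.001],"linear": [0.0003,-0.0013,0.07],"claw": 0.2},
    {"rotation": [0.001,0,-0.001],"linear": [0.0003,-0.0013,0.08],"claw": 0.2},
    {"rotation": [0.001,0,-0.001],"linear": [0.0003,-0.0013,0.08],"claw": 0.2},
    {"rotation": [0.001,0,-0.001],"linear": [0.0003,-0.0013,0.08],"claw": 0.2},
    {"rotation": [0.001,0,-0.001],"linear": [0.0003,-0.0013,0.08],"claw": 0.2}
  ]
}}

```text
time_s: 9.68
tool_pos: [0.6271, -0.1492, 0.1236]
tcp_rot: [0.125, 2.7, -0.027]
contact_force: [0.3, -0.2, -2.7]
gripper_width: 0.414
```

Run:
```python
from tgt import *
state(); go(.012)
for n,b in(("scene",(300,110,130,110)),("wrist",(170,110,300,200))):
    x,y,w,h=b; im=ctrl.capture(n); cv2.imwrite(f"pics/a_{n}.png",im)
    globals()[n]=cv2.resize(im[y:y+h,x:x+w],(400,int(400*h/w)),interpolation=cv2.INTER_CUBIC)
o2=np.zeros((350,800,3),np.uint8); o2[:scene.shape[0],:400]=scene[:350]; o2[:wrist.shape[0],400:]=wrist
cv2.imwrite("pics/app.png",o2)
```

```text
face-frame tcp mm [-1.52  3.03 42.24] F face [-0.8 -0.2 -2.5] M face [-0.03  0.81 -0.03] roterr [-0.0006 -0.0029  0.    ] w 36.0 t 9.68
rot [0.0006, 0.0029, -0.0] lin [0.0015, 0.0007, 0.009]
```

View pics/app.png

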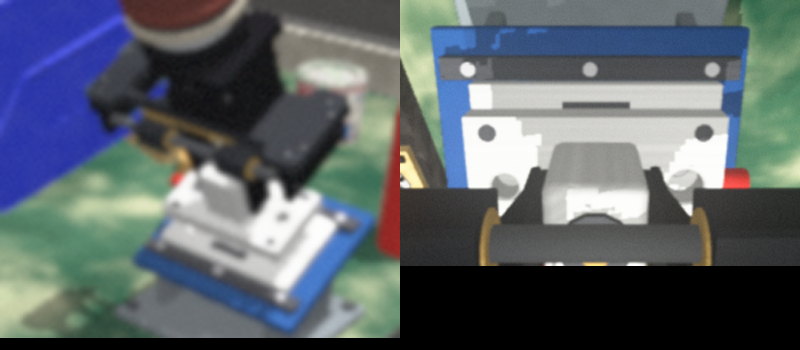

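{"op": "servo_tool", "data": {
  "deltas": [
    {"rotation": [0,0.003,0],"linear": [0.0015,0,0.004],"claw": 0.2},
    {"rotation": [0,0.003,0],"linear": [0.0015,0,0.007],"claw": 0.2},
    {"rotation": [0,0.003,0],"linear": [0.0015,0,0.009],"claw": 0.2},
    {"rotation": [0,0.003,0],"linear": [0.0015,0,0.0105],"claw": 0.2},
    {"rotation": [0,0.003,0],"linear": [0.0015,0,0.0105],"claw": 0.2},
    {"rotation": [0,0.003,0],"linear": [0.0015,0,0.0105],"claw": 0.2}
  ]
}}

```text
time_s: 10.52
tool_pos: [0.6299, -0.1496, 0.1126]
tcp_rot: [0.126, 2.704, -0.028]
contact_force: [1.1, -0.0, -2.7]
gripper_width: 0.414
```

```bash
python3 -c "
from tgt import *
state()"
```

```text
face-frame tcp mm [-3.62  2.87 31.05] F face [-0.1  0.1 -2.9] M face [-0.01  0.76 -0.02] roterr [-0.      0.0013 -0.0001] w 36.0 t 10.53
```

{"op": "servo_tool", "data": {
  "deltas": [
    {"rotation": [0,0,0],"linear": [0,0,0.001],"claw": 0.2},
    {"rotation": [0,0,0],"linear": [0,0,0.002],"claw": 0.2},
    {"rotation": [0,0,0],"linear": [0,0,0.003],"claw": 0.2},
    {"rotation": [0,0,0],"linear": [0,0,0.004],"claw": 0.2},
    {"rotation": [0,0,0],"linear": [0,0,0.004],"claw": 0.2}
  ]
}}

```text
time_s: 11.15
tool_pos: [0.6317, -0.1497, 0.1089]
tcp_rot: [0.126, 2.704, -0.028]
contact_force: [0.4, -0.9, -3.4]
gripper_width: 0.411
```

```bash
python3 -c "
from tgt import *
state()"
```

```text
face-frame tcp mm [-3.59  2.96 26.97] F face [-1.  -0.8 -3.3] M face [ 0.01  0.75 -0.03] roterr [-0.0001  0.0012 -0.0002] w 35.7 t 11.15
```

{"op": "servo_tool", "data": {
  "deltas": [
    {"rotation": [0,0,0],"linear": [0,0,0.001],"claw": 0.2},
    {"rotation": [0,0,0],"linear": [0,0,0.002],"claw": 0.2},
    {"rotation": [0,0,0],"linear": [0,0,0.003],"claw": 0.2},
    {"rotation": [0,0,0],"linear": [0,0,0.004],"claw": 0.2},
    {"rotation": [0,0,0],"linear": [0,0,0.0045],"claw": 0.2},
    {"rotation": [0,0,0],"linear": [0,0,0.0045],"claw": 0.2}
  ]
}}

```text
time_s: 11.9
tool_pos: [0.6335, -0.1499, 0.1048]
tcp_rot: [0.126, 2.704, -0.028]
contact_force: [1.7, -0.6, -3.1]
gripper_width: 0.408
```

```bash
python3 -c "
from tgt import *
state()"
```

```text
face-frame tcp mm [-3.65  2.94 22.48] F face [ 0.3 -0.5 -3.5] M face [ 0.07  0.68 -0.02] roterr [-0.0001  0.0013 -0.0002] w 35.5 t 11.9
```

Inside the dowels without side force; go on until it bears on the plate.

{"op": "servo_tool", "data": {
  "deltas": [
    {"rotation": [0,0,0],"linear": [0,0,0.0005],"claw": 0.2},
    {"rotation": [0,0,0],"linear": [0,0,0.001],"claw": 0.2},
    {"rotation": [0,0,0],"linear": [0,0,0.0015],"claw": 0.2},
    {"rotation": [0,0,0],"linear": [0,0,0.002],"claw": 0.2},
    {"rotation": [0,0,0],"linear": [0,0,0.002],"claw": 0.2}
  ]
}}

```text
time_s: 12.52
tool_pos: [0.634, -0.1499, 0.1039]
tcp_rot: [0.126, 2.704, -0.026]
contact_force: [-15.6, 4.7, 15.7]
gripper_width: 0.409
```

```bash
python3 -c "
from tgt import *
state()"
```

```text
face-frame tcp mm [-3.62  3.   21.46] F face [-7.9  3.2 21. ] M face [-0.05  2.2   0.02] roterr [-0.0014  0.0016  0.0002] w 35.6 t 12.53
```

{"op": "servo_tool", "data": {
  "deltas": [
    {"rotation": [0,0,0],"linear": [0,0,-0.0008],"claw": 0.41},
    {"rotation": [0,0,0],"linear": [0,0,-0.0008],"claw": 0.6},
    {"rotation": [0,0,0],"linear": [0,0,-0.0008],"claw": 0.8},
    {"rotation": [0,0,0],"linear": [0,0,-0.0008],"claw": 0.8},
    {"rotation": [0,0,0],"linear": [0,0,-0.0008],"claw": 0.8},
    {"rotation": [0,0,0],"linear": [0,0,-0.0008],"claw": 0.8}
  ]
}}

```text
time_s: 13.28
tool_pos: [0.634, -0.1499, 0.1037]
tcp_rot: [0.125, 2.704, -0.028]
contact_force: [-1.0, -0.4, 0.6]
gripper_width: 0.788
```

{"op": "servo_tool", "data": {
  "deltas": [
    {"rotation": [0,0,0],"linear": [0,0,-0.01],"claw": 0.8},
    {"rotation": [0,0,0],"linear": [0,0,-0.03],"claw": 0.8},
    {"rotation": [0,0,0],"linear": [0,0,-0.06],"claw": 0.8},
    {"rotation": [0,0,0],"linear": [0,0,-0.1],"claw": 0.8},
    {"rotation": [0,0,0],"linear": [0,0,-0.14],"claw": 0.8},
    {"rotation": [0,0,0],"linear": [0,0,-0.14],"claw": 0.8},
    {"rotation": [0,0,0],"linear": [0,0,-0.14],"claw": 0.8}
  ]
}}

```text
time_s: 14.15
tool_pos: [0.5751, -0.1444, 0.2309]
tcp_rot: [0.126, 2.703, -0.027]
contact_force: [0.7, 0.4, 0.0]
gripper_width: 0.798
```

Run:
```python
from tgt import *
import pickle
state(); pickle.dump(ctrl.calibration("wrist"),open("end.pkl","wb"))
for n,b in(("scene",(320,130,110,110)),("wrist",(190,60,260,200))):
    x,y,w,h=b; im=ctrl.capture(n); cv2.imwrite(f"pics/e_{n}.png",im)
    globals()[n]=cv2.resize(im[y:y+h,x:x+w],(400,int(400*h/w)),interpolation=cv2.INTER_CUBIC)
o2=np.zeros((400,800,3),np.uint8); o2[:400,:400]=scene; o2[:wrist.shape[0],400:]=wrist
cv2.imwrite("pics/end.png",o2)
```

```text
face-frame tcp mm [ -3.58   2.94 161.51] F face [ 0.6  0.5 -0.3] M face [ 0.02  0.56 -0.06] roterr [-0.0007  0.0008  0.0002] w 69.4 t 14.15
```

View pics/end.png

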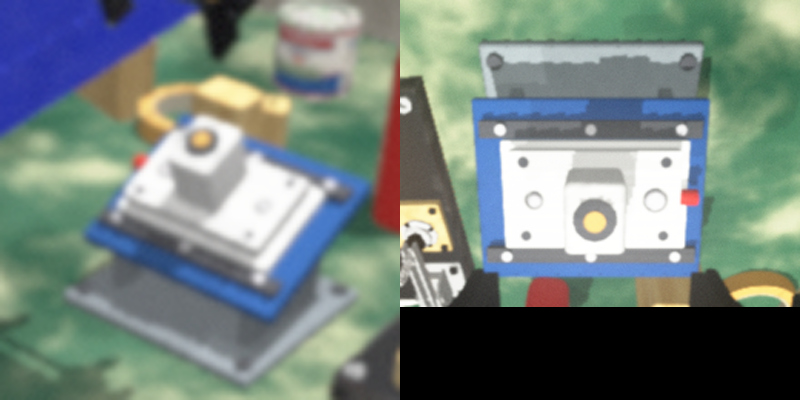

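The picture shows both holes filled by their dowels: the thin one at (534,200), the thick one at (655,200). The flange lies flat and the gripper is clear.

```bash
python3 -c "
from plant import ctrl
print(ctrl.hand_in())"
```

```text
the job is handed in; nothing more can be done
None
```

The bearing cap is on the stand, large hole over the thick dowel and small hole over the thin one, and the gripper has let go and backed well clear. I handed the job in at about 14 s of the 64 s limit.

- **Dowel position:** I found the plate offset with the wrist camera, about +3 mm along y. The cap then slid over both dowels with no noticeable side force.
- **Seating:** The flange met the plate within about 0.3 mm of the expected height. I pressed it down with about 21 N before opening the jaws.
- **Last checks:** The final pictures show both dowels inside their holes, the flange flat on the plate and the cap staying put. The force reading after letting go was close to zero.
- **What disagreed:** Camera estimates of the dowels' position along the slope (x) varied by about 2.5 mm. I used a middle value and it fitted.
- **Not checked:** I did not look again at the tin, the wooden block and the hex key. The planned path kept clear of them, and no unexpected contact forces appeared.

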